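# Load the brake-pad magazine and run one stroke of the marking press

## Task

Load the two new full-size brake pads, lining up, into the spring magazine of the bench marking press, one at a time, pressing each one down until the latches at both ends snap over it and hold it by themselves. Then turn the flywheel clockwise by its handle through exactly one full turn, so that the punch makes one stroke and the handle is back at its starting mark. Leave the worn pad, the small pad, the spray can and the grease jar where they are, and let go of everything at the end.

Things in the scene. Friction and masses are not known exactly. Their poses are not given: they have to be found in the camera images.
- press: bolted-down bench press for marking pads: green base plate x +-65, y -290 to +120 mm, 12 thick. Origin on the bench under the magazine column's axis, z up. Gearbox x +-55, y -260 to -135, top at 74 mm, flywheel on top at y = -190. A punch bar between them (at 55 mm) makes one 20 mm stroke and back per turn, always clear of the pads
- column (a point): mouth of the magazine: on the column axis at the top of the unloaded spring follower, 111 mm above the bench. Pads go in flat, long axis along the press's y. Inside 53 (x) by 133 mm (y), straight up to 120 mm high, then flared out 8 mm up to 140. The long sides are open for fingers over 103 mm (y +-51). Latch housings outside the ends reach y = +-94, 122 high
- latch (a point): on the column axis at the latches' underside, 95 mm above the bench. At each end a spring latch, ramped on top, pokes 8 mm in: a pad pushed straight down shoves both aside with its plate's ears; once the plate's top is under 95 mm they snap over it. Each pad is set down with its underside at 111 mm, then pressed 24 mm to latch; press about 3 mm more to be sure
- follower (a joint): how far the spring follower is pressed down, m: 0 empty, 0.024 one pad latched, 0.048 two (the second lies on the lining of the first and pushes it down), stop at 0.054. Spring 7 N at rest plus 0.25 N per mm; the latches add about 6 to 9 N while the ears pass; at most about 20 N is needed
- flywheel (a joint): angle of the flywheel, rad, 0 at the start, growing clockwise seen from above, 6.283 after one full turn (stops at -0.1 and 6.88). It stays where it is left; turning takes about 3 N at the handle
- wheel_axis (a point): top of the flywheel's hub, on its vertical axis, 112 mm above the bench. The flywheel is a steel disc 150 mm across, its rim top 102 mm above the bench; at press x = 0, y = -190 mm
- crank (a point): middle of the flywheel's upright handle, a black cylinder 26 mm across and 50 mm tall, from 108 to 158 mm above the bench, free to spin on its pin, 55 mm from the wheel's axis. At joint 0 it stands on the press's +x side of the axis, beside the upright index mark on the gearbox
- pad_a: new full-size brake pad lying lining up: steel plate 50 x 130 x 8 mm (x, y, z), on it a brown-grey lining 50 x 104 x 16 mm with a dark groove across its middle, leaving 13 mm ears of bare plate at both ends. 24 mm thick in all, about 0.45 kg. Origin at the centre of its underside, y along its length
- pad_b: second new full-size brake pad, the same as pad_a; either may go in first
- worn_pad: worn brake pad, to be left: plate as the new ones but only 4 mm of lining without a groove, 12 mm thick in all. Origin at the centre of its underside, y along its length
- small_pad: brake pad of a smaller car, to be left: plate 42 x 92 x 6 mm, lining 12 mm, 18 mm thick in all. Origin at the centre of its underside, y along its length
- spray_can: aluminium spray can 60 mm across, 180 mm tall, standing in front of the press. Origin at the centre of its underside
- grease_jar: grey grease jar 70 mm across, 75 mm tall, standing in front of the press. Origin at the centre of its underside

How it is judged (in metres and radians):
On the way, in this order (a step that is already met when the one before it is completed fails the run):
1. one new pad is latched in the magazine and released while the other is still outside ((((horizontal distance between pad_a and column below 0.006 m and z of pad_a in the frame of press below 0.0905 m and angle between pad_a's own z axis and vertical below 0.1 rad and angle between the y axis of pad_a and the y axis of press, either way round below 0.12 rad) and horizontal distance between pad_b and column above 0.1 m and contact force between the fingers and pad_a below 0.3 N) or ((horizontal distance between pad_b and column below 0.006 m and z of pad_b in the frame of press below 0.0905 m and angle between pad_b's own z axis and vertical below 0.1 rad and angle between the y axis of pad_b and the y axis of press, either way round below 0.12 rad) and horizontal distance between pad_a and column above 0.1 m and contact force between the fingers and pad_b below 0.3 N))), for 0.2 s.
2. both new pads are latched in the magazine and released (horizontal distance between each of pad_a, pad_b and column below 0.006 m and z of each of pad_a, pad_b in the frame of press below 0.0905 m and angle between each of pad_a, pad_b's own z axis and vertical below 0.1 rad and angle between the y axis of each of pad_a, pad_b and the y axis of press, either way round below 0.12 rad and contact force between the fingers and pad_a below 0.3 N and contact force between the fingers and pad_b below 0.3 N), for 0.2 s.
3. the flywheel is past half a turn with both pads latched (horizontal distance between each of pad_a, pad_b and column below 0.006 m and z of each of pad_a, pad_b in the frame of press below 0.0905 m and angle between each of pad_a, pad_b's own z axis and vertical below 0.1 rad and angle between the y axis of each of pad_a, pad_b and the y axis of press, either way round below 0.12 rad and value of joint flywheel above 3.3 rad).
At the end, for the whole second after the job is handed in: Both new pads lie flat in the magazine, lining up, within 6 mm of its axis and 0.12 rad of its direction, both held down by the latches (undersides less than 90.5 mm above the bench); the flywheel stands within 0.2 rad of one full turn; all at rest and released (horizontal distance between each of pad_a, pad_b and column below 0.006 m and z of each of pad_a, pad_b in the frame of press below 0.0905 m and angle between each of pad_a, pad_b's own z axis and vertical below 0.1 rad and angle between the y axis of each of pad_a, pad_b and the y axis of press, either way round below 0.12 rad and value of joint flywheel between 6.083 and 6.483 rad and linear speed of each of pad_a, pad_b below 0.02 m/s and velocity of joint flywheel between -0.1 and 0.1 rad/s); the robot touches nothing.
It fails at once if the worn pad or the small pad is moved more than 30 mm or tipped (distance of any of worn_pad, small_pad from where it was at the start of the episode above 0.03 m or angle between any of worn_pad, small_pad's own z axis and vertical above 0.4 rad).
It fails at once if the spray can or the grease jar is moved more than 50 mm or tipped (distance of any of spray_can, grease_jar from where it was at the start of the episode above 0.05 m or angle between any of spray_can, grease_jar's own z axis and vertical above 0.4 rad).
It fails at once if the flywheel is turned more than 0.5 rad before both new pads are latched (value of joint flywheel above 0.5 rad and not ((horizontal distance between pad_a and column below 0.006 m and z of pad_a in the frame of press below 0.0905 m and angle between pad_a's own z axis and vertical below 0.1 rad and angle between the y axis of pad_a and the y axis of press, either way round below 0.12 rad) and (horizontal distance between pad_b and column below 0.006 m and z of pad_b in the frame of press below 0.0905 m and angle between pad_b's own z axis and vertical below 0.1 rad and angle between the y axis of pad_b and the y axis of press, either way round below 0.12 rad))).
It fails at once if the flywheel is turned more than 0.4 rad past one full turn (value of joint flywheel above 6.683 rad).
It also fails if it takes over 72 s, if anything falls off the work surface, if the arm or the gripper's body presses on something with over 40 N, if the wrist force passes 120 N, or if a joint passes its speed limit or range.

## Robot

A 7-joint arm with a two-finger parallel gripper is mounted at the origin on the work surface. World frame = base frame: x ahead of the robot, y to its left, z up, the work surface at z = 0. Lengths are in mm, angles in rad, forces in N, time in s.
With the tool pointing down it reaches from about 400 to 875 mm from the base axis. Payload 4.4 kg.
Tool frame: the origin (TCP) lies at the very end of the fingers, on their centre line; the grasp point (between the pads) lies 19 mm behind it; z points along the fingers, y is the line along which they close (so a half turn about z gives the same grasp; the last joint's range is limited). The gripper opens to 85 mm and grips with 20 to 120 N. Pads are 22 mm wide; open, the fingers measure 114 mm over their backs; the gripper's body (76 mm by 85 mm) begins 54 mm behind the grasp point. The pads swing forward as they close: fully open they stand 13 mm farther back than shut.
Start: joints at [-1.279, 0.628, 0.038, 1.517, -0.027, 0.996, -0.02], TCP at [227.615, 608.859, 197.113] pointing down, gripper open.
Joint ranges: [-3.06, 3.06], [-0.37, 2.12], [-1.25, 1.32], [0.18, 2.47], [-1.1, 4.24], [0.23, 1.98], [-2.94, 2.94]. Speed limits (rad/s): [2.57, 2.57, 3.14, 3.14, 3.14, 3.14, 3.14].

## Interface

Orientations are given as [roll, pitch, yaw] about the fixed x, y, z axes, in that order (R = Rz(yaw) Ry(pitch) Rx(roll)).
In Python, from cell import read_state, get_image, camera_params, finish_job gives the robot as it stands.
- The arm moves only by the tool arm_command, never from a script. Its argument "deltas" is a list of rows, each an object of numbers: "dx", "dy", "dz": the shift along the world's x, y, z in m; "yaw": the turn about the world's z in degrees; "jaw": the opening, from 0 (shut) to 1 (fully open). A call has 1 to 20 rows; each row is the pose to reach, as a shift and turn from the pose commanded when the call began; what a row does not reach only later rows make up. A row lasts 1/10 s, in which the tool goes at most 50 mm and 8.59 degrees, less where a joint would pass 70% of its speed; a pose out of reach is approached as far as the arm can. A call with a gripper value outside its range is refused whole. The fingers move at their own pace and stop on an object; the grip force is fixed at half the most. Time passes only in rows, so rows that repeat a pose let the fingers close. It gives the time, the measured TCP pose, the force, the opening and the grip force at its end, in the units of the state.
- read_state(): the state, without advancing time (a new reading comes with each control period).
- get_image(name): name is "scene" or "top" or "wrist"; returns (picture, depth): 480x640x3 uint8, red, green, blue; 480x640 float32, mm along the optical axis (not along the pixel's ray), 0 where there is no reading.
- camera_params(name): a dict with "camera_matrix" (3x3 intrinsics, pixels), "extrinsics" (4x4, takes a point from camera to world coordinates). Camera axes: x right, y down, z forward; pixel columns grow to the right and rows downward; lengths in mm; the calibration is good to about 2 mm. A picture is of the moment at which its call begins: read the wrist's pose just before it. camera_params takes no time and is no camera call; for the wrist camera it gives the pose at the moment of the call.
- finish_job(): hands the job in; it is judged then, once.
The state is a dict: "clock": time; "qpos": joint angles; "qd": joint speeds; "tau": joint torques, N m; "eef_pos": TCP position; "tool_rot": TCP orientation; "force": force on the tool from outside, world axes, zero at the start; "torque": the same for the moment, N m; "width": finger opening in mm; "gripper_force": force on a finger pad.
Only numpy, scipy, OpenCV 4.12 (cv2) and the standard library are available. Lean on these libraries where they do the work, as an engineer would, in place of code of your own. Each camera call takes 0.05 s, during which the arm holds its last target. There are 200 camera calls.

## Working session

There is one attempt and no reset: what is moved stays moved. The work goes in short steps, Python scripts to look and compute and a tool call to move; the robot and the scene stay as the last step left them, time stands still between calls to the robot, and variables do not carry over. Pictures are saved under pics/ and viewed, at most 10 in all, crops included, and the job is handed in when it is done.

Besides the shell and the picture viewer there is one more tool, called after "Call:" as a command line: name --argument value ..., lists and objects as JSON in quotes. arm_command: Moves the arm, as the interface text tells. Its arguments: {"type":"object","properties":{"deltas":{"type":"array"}},"required":["deltas"]}

```bash
mkdir -p pics; cat > h.py <<'E'
import numpy as np, cv2
from cell import *
def snap(n,fn=None):
    P=camera_params(n); im,d=get_image(n)
    if fn: cv2.imwrite('pics/'+fn,im[:,:,::-1])
    return im,d,np.array(P['camera_matrix']),np.array(P['extrinsics'])
def cloud(d,K,E):
    v,u=np.mgrid[:480,:640]
    p=np.stack([(u-K[0,2])/K[0,0]*d,(v-K[1,2])/K[1,1]*d,d],-1)
    return p@E[:3,:3].T+E[:3,3]
E
python3 - <<'E'
from h import *
s=read_state();print(s['clock'],s['eef_pos'],s['tool_rot'],s['width'])
for n in('top','scene'):
    im,d,K,E=snap(n,n+'1.png');np.savez(n+'1.npz',im=im,d=d,K=K,E=E);print(n,K[0],E.round(2).tolist())
E
```

```text
0.0 [227.34302711 608.1960623  196.18275891] [-3.13967260e+00  4.60474872e-05  2.78384900e+00] 85.30901816905747
top [499.7667451    0.         323.40544169] [[-0.01, -0.99, 0.15, 377.11], [-1.0, 0.01, 0.03, -23.04], [-0.03, -0.15, -0.99, 1216.62], [0.0, 0.0, 0.0, 1.0]]
scene [457.38642204   0.         321.62932943] [[-0.79, 0.47, -0.38, 918.62], [0.61, 0.62, -0.49, 463.49], [0.01, -0.62, -0.78, 864.75], [0.0, 0.0, 0.0, 1.0]]
```

View pics/top1.png

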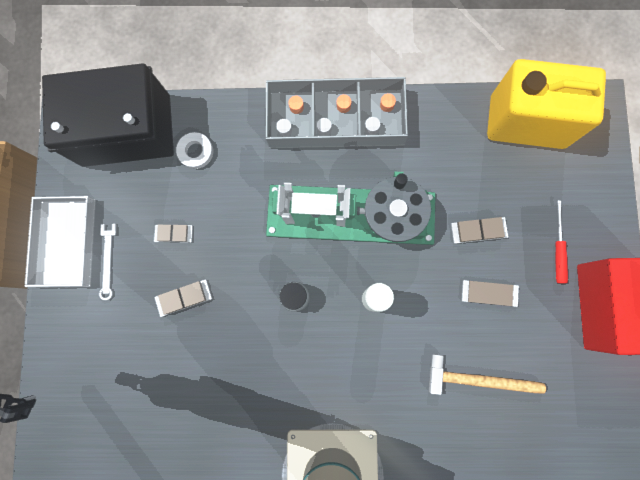

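View pics/scene1.png

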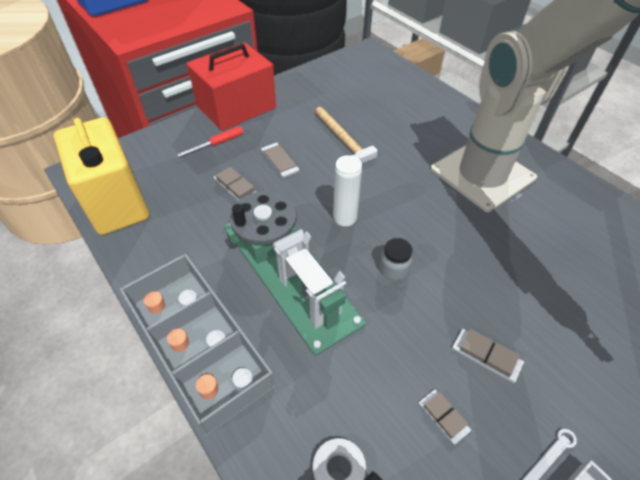

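The top view shows the new (grooved, full-size) pads at (184,298) and (480,230). The small pad is at (174,233), the worn pad at (490,293), the magazine at (315,204), the flywheel hub at (398,208) and the handle at (401,181). The scene view agrees with this.

```bash
python3 - <<'E'
from h import *
D=np.load('top1.npz');im,d,K,E=[D[k] for k in('im','d','K','E')]
W=cloud(d,K,E); z=W[...,2]
def box(n,u0,u1,v0,v1,m):
    M=np.zeros_like(m);M[v0:v1,u0:u1]=m[v0:v1,u0:u1]
    k,l,st,_=cv2.connectedComponentsWithStats(M.astype(np.uint8))
    i=1+st[1:,4].argmax(); p=W[l==i]
    r=cv2.minAreaRect(p[:,:2].astype(np.float32)); b=cv2.boxPoints(r)
    e=b[1]-b[0] if np.hypot(*(b[1]-b[0]))>np.hypot(*(b[2]-b[1])) else b[2]-b[1]
    print(n,np.round(r[0],1),np.round(r[1],1),'longaxis deg',round(np.degrees(np.arctan2(e[1],e[0]))%180,1),'z med',np.median(p[:,2]).round(1),np.percentile(p[:,2],95).round(1),len(p))
for n,a in dict(padL=(145,225,270,325),padR=(440,520,205,255),worn=(450,530,270,315),small=(145,205,215,250)).items(): box(n,*a,z>4)
box('jar',270,320,275,320,z>60);box('can',350,400,275,320,z>165)
h=cv2.cvtColor(im,cv2.COLOR_RGB2HSV)
box('base',255,450,170,255,(z>8)&(z<16)&(h[...,0]>40)&(h[...,0]<90)&(h[...,1]>80))
box('hub',385,412,195,222,(z>106)&(z<120)&(h[...,1]<60)&(h[...,2]>150))
box('wheel',350,450,165,255,(z>92)&(z<125))
box('crank',385,412,165,195,(z>148)&(z<170))
box('follower',285,342,185,220,(h[...,2]>200)&(z>100)&(z<120))
box('col',265,360,175,225,(z>130)&(z<148))
np.set_printoptions(linewidth=250)
print(z[176:230:4,268:360:4].round().astype(int))
E
python3 - <<'E'
import cv2
a=cv2.imread('pics/top1.png')[165:255,255:450];cv2.imwrite('pics/c1.png',cv2.resize(a,None,fx=4,fy=4,interpolation=cv2.INTER_CUBIC))
E
```

```text
padL [416.8 204.9] [ 92.5 453.3] longaxis deg 91.7 z med 23.5 28.1 1170
padR [ 504.6 -218.2] [ 86.7 458.1] longaxis deg 112.4 z med 23.8 28.4 1170
worn [ 412.2 -240.3] [ 70.2 434.6] longaxis deg 90.0 z med 12.5 16.6 1219
small [496.8 198.4] [499.   66.2] longaxis deg 69.2 z med 17.3 21.8 619
jar [408.5  43.7] [135.2  58.9] longaxis deg 88.3 z med 75.8 79.6 573
can [403.9 -79.9] [111.5  58. ] longaxis deg 87.7 z med 180.5 184.1 649
base [604.4  -7.3] [317.2 114.6] longaxis deg 85.7 z med 12.6 15.3 1979
hub [ 603.1 -159.2] [38.3 39. ] longaxis deg 115.7 z med 112.6 116.2 243
wheel [ 602.9 -158.8] [148.1 148.1] longaxis deg 39.6 z med 103.1 112.0 3276
crank [ 657.3 -162.5] [24.5 24.6] longaxis deg 149.3 z med 158.0 161.4 112
follower [616.   30.6] [100.3  47.7] longaxis deg 86.2 z med 111.8 115.2 894
col [619.9  95.7] [28.3 76.3] longaxis deg 176.1 z med 137.4 142.4 183
[[  6  -4  -2   1   2  -1   3  -1   2   0  -5   1   1   1  -2   1  -1   4   2  -3   2   2  -1]
 [  5   2   2   6  -4   1   0   1  -3   0  -2   0   0   1   1  -1   6   1   6   1   4   2   2]
 [  2  -2   2   0 138 139   1 
[... 410 characters left out ...]
2 111 113 109  39 120 142 121  12]
 [ 10 124 123 133 119  99 112 111 113 114 110 114 114 112 115 114 114  14  99 124 140 128  11]
 [ 15 123 125 134 114 101 109 112 113 112 113 108 113 110 113 108 110  12 102 121 139 121  15]
 [ 14  15 113 132 108  28 110 110 116 116 114 112 113 113 111 109 113  11  15 127 140 124  10]
 [ 10  17  15   9 140 139  12  11  12  14  12  25  37  13  14  11  11 129 125 123 139 114  15]
 [ 12  13  14  14  66  57  63  13   8  17  16  16  13   9  12  11  16  89  92 102  10   8  12]
 [ 14  13  12  11  15  15  11  10  11  11  16  12  16  18  14  10  16  10  37  45  15  11  10]
 [ 12  23  10  13  15  13  11  13  14  15  12  15  14  10  11  13  14  11  19  10  15  11  12]]
```

View pics/c1.png

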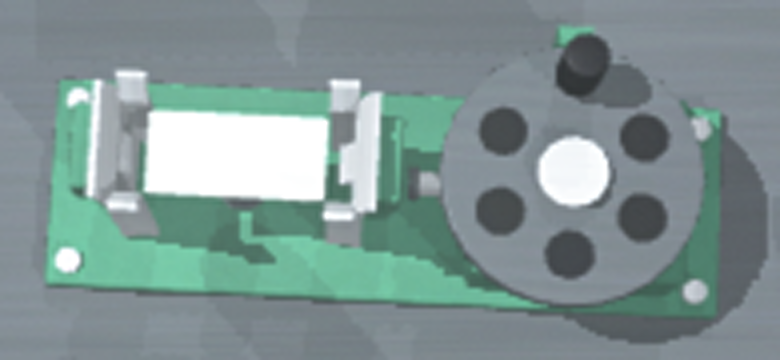

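The press measurements agree: hub to follower is 190.1 mm, the crank radius is 54.3 mm, and the yaw is about -3.9°. The pad segmentation is polluted by noise, so I'll redo it by colour.

```bash
cat >> h.py <<'E'
def pads(im,d,K,E,boxes,zt=4):
    W=cloud(d,K,E); z=cv2.medianBlur(np.where(d>0,W[...,2],0).astype(np.float32),5)
    for n,(u0,u1,v0,v1) in boxes.items():
        M=np.zeros((480,640),np.uint8);M[v0:v1,u0:u1]=z[v0:v1,u0:u1]>zt
        M=cv2.morphologyEx(M,cv2.MORPH_OPEN,np.ones((3,3)))
        k,l,st,_=cv2.connectedComponentsWithStats(M); l=l==1+st[1:,4].argmax()
        v,u=np.nonzero(l)
        # rays intersected with the smoothed height
        R=np.stack([(u-K[0,2])/K[0,0],(v-K[1,2])/K[1,1],np.ones(len(u))],-1)@E[:3,:3].T
        zz=z[v,u]; p=E[:3,3]+R*((zz-E[2,3])/R[:,2])[:,None]
        r=cv2.minAreaRect(p[:,:2].astype(np.float32)); b=cv2.boxPoints(r)
        e=b[1]-b[0] if np.hypot(*(b[1]-b[0]))>np.hypot(*(b[2]-b[1])) else b[2]-b[1]
        print(n,np.round(r[0],1),np.round(r[1],1),'mean',p[:,:2].mean(0).round(1),'long deg',round(np.degrees(np.arctan2(e[1],e[0]))%180,1),'z',np.median(zz).round(1),'px',int(u.mean()),int(v.mean()))
E
python3 - <<'E'
from h import *
D=np.load('top1.npz')
pads(D['im'],D['d'],D['K'],D['E'],dict(padL=(145,225,270,325),padR=(440,520,205,255),worn=(450,530,270,315),small=(145,205,215,250)))
E
```

```text
padL [410.8 355.9] [ 53.6 133.1] mean [410.5 351. ] long deg 108.9 z 23.9 px 182 297
padR [ 566.9 -366.8] [ 52.9 132.3] mean [ 564.1 -362.4] long deg 95.4 z 24.1 px 479 229
worn [ 413.8 -383.4] [132.8  53.3] mean [ 413.4 -381.3] long deg 84.7 z 12.7 px 489 292
small [569.1 385.3] [91.3 41.3] mean [567.9 382.2] long deg 89.1 z 17.3 px 172 233
```

Call:
arm_command --deltas '[{"dx": 0.183,"dy": -0.255,"dz": 0.0,"yaw": -50.6,"jaw": 1},{"dx": 0.183,"dy": -0.255,"dz": 0.0,"yaw": -50.6,"jaw": 1},{"dx": 0.183,"dy": -0.255,"dz": 0.0,"yaw": -50.6,"jaw": 1},{"dx": 0.183,"dy": -0.255,"dz": 0.0,"yaw": -50.6,"jaw": 1},{"dx": 0.183,"dy": -0.255,"dz": 0.0,"yaw": -50.6,"jaw": 1},{"dx": 0.183,"dy": -0.255,"dz": 0.0,"yaw": -50.6,"jaw": 1},{"dx": 0.183,"dy": -0.255,"dz": 0.0,"yaw": -50.6,"jaw": 1},{"dx": 0.183,"dy": -0.255,"dz": 0.0,"yaw": -50.6,"jaw": 1},{"dx": 0.183,"dy": -0.255,"dz": 0.0,"yaw": -50.6,"jaw": 1},{"dx": 0.183,"dy": -0.255,"dz": 0.0,"yaw": -50.6,"jaw": 1}]'

```text
clock: 1.1
eef_pos: [409.0, 356.0, 196.8]
tool_rot: [-3.141, -0.001, 1.905]
force: [-0.3, 0.3, -0.0]
width: 85.2
gripper_force: 0.0
```

```bash
python3 - <<'E'
from h import *
im,d,K,E=snap('wrist','w1.png');s=read_state();print(s['clock'],s['eef_pos'],s['tool_rot'],E.round(2).tolist())
pads(im,d,K,E,dict(padL=(0,640,0,480)),zt=5)
E
```

```text
1.15 [409.14661149 355.84427821 196.86927045] [-3.14095313e+00 -9.75900602e-04  1.90456413e+00] [[0.94, 0.32, 0.09, 386.72], [0.33, -0.91, -0.26, 422.27], [-0.0, 0.28, -0.96, 373.71], [0.0, 0.0, 0.0, 1.0]]
padL [561.1 257.2] [419.  291.4] mean [409.3 355.4] long deg 8.5 z 300.5 px 318 420
```

View pics/w1.png

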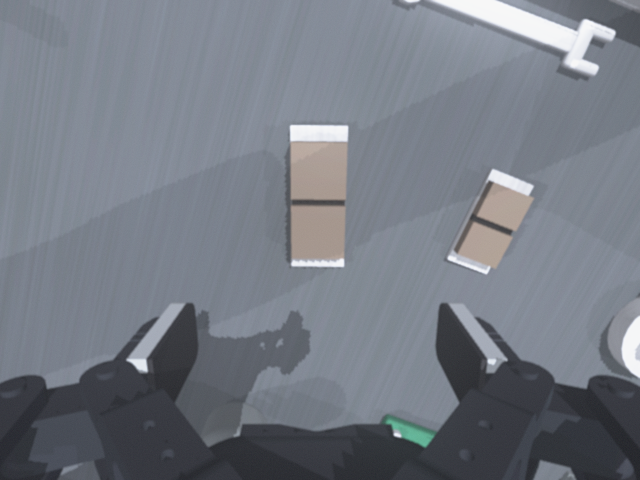

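The wrist view shows the grooved pad at u 290–349, v 125–267. It is centred near u 319 and aligned with the tool.

```bash
python3 - <<'E'
from h import *
im,d,K,E=snap('wrist')
pads(im,d,K,E,dict(padL=(250,390,100,290)),zt=4)
W=cloud(d,K,E)
for u,v in((320,203),):print(W[v-2:v+3,u-20:u+20].reshape(-1,3).mean(0))
E
```

```text
padL [410.5 355.7] [ 50.2 130.2] mean [408.7 361.3] long deg 108.6 z 23.9 px 317 194
[412.27087044 355.18338826  19.17402364]
```

Call:
arm_command --deltas '[{"dx": 0.0015,"dy": 0,"dz": -0.05,"yaw": -0.5,"jaw": 1},{"dx": 0.0015,"dy": 0,"dz": -0.1,"yaw": -0.5,"jaw": 1},{"dx": 0.0015,"dy": 0,"dz": -0.15,"yaw": -0.5,"jaw": 1},{"dx": 0.0015,"dy": 0,"dz": -0.175,"yaw": -0.5,"jaw": 1},{"dx": 0.0015,"dy": 0,"dz": -0.191,"yaw": -0.5,"jaw": 1},{"dx": 0.0015,"dy": 0,"dz": -0.191,"yaw": -0.5,"jaw": 1},{"dx": 0.0015,"dy": 0,"dz": -0.191,"yaw": -0.5,"jaw": 0.3},{"dx": 0.0015,"dy": 0,"dz": -0.191,"yaw": -0.5,"jaw": 0.3},{"dx": 0.0015,"dy": 0,"dz": -0.191,"yaw": -0.5,"jaw": 0.3},{"dx": 0.0015,"dy": 0,"dz": -0.191,"yaw": -0.5,"jaw": 0.3},{"dx": 0.0015,"dy": 0,"dz": -0.191,"yaw": -0.5,"jaw": 0.3}]'

```text
clock: 2.3
eef_pos: [412.3, 354.2, 6.7]
tool_rot: [3.141, -0.001, 1.892]
force: [0.4, 0.9, -0.3]
width: 25.4
gripper_force: 0.0
```

```bash
python3 - <<'E'
from h import *
im,d,K,E=snap('wrist','w2.png');s=read_state();print(s['clock'],s['eef_pos'],s['width'],s['gripper_force'],E.round(2).tolist())
E
```

```text
2.35 [412.31054743 354.07287859   6.57928554] 25.34837223729629 0.0 [[0.95, 0.3, 0.09, 390.54], [0.32, -0.91, -0.26, 420.81], [-0.0, 0.28, -0.96, 183.58], [0.0, 0.0, 0.0, 1.0]]
```

View pics/w2.png

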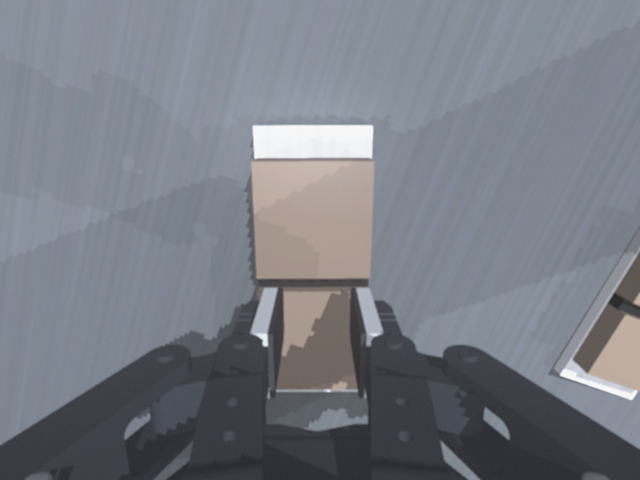

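The fingers appear to be inside the pad's outline, at u 275–355 against the pad's 252–373, so they seem to have closed above it. I'll check the fingertip depths.

```bash
python3 - <<'E'
from h import *
np.set_printoptions(linewidth=220,suppress=True)
im,d,K,E=snap('wrist');W=cloud(d,K,E)
for v in(140,220,300,320,340,360,380):
    print(v,[tuple(W[v,u].round().astype(int)) for u in(258,263,268,273,280,315,350,357,362,367,372,378)])
print(read_state()['tau'],read_state()['force'])
E
```

```text
140 [(np.int64(370), np.int64(405), np.int64(8)), (np.int64(372), np.int64(406), np.int64(8)), (np.int64(374), np.int64(406), np.int64(9)), (np.int64(376), np.int64(407), np.int64(9)), (np.int64(379), np.int64(408), np.int64(8)), (np.int64(393), np.int64(412), np.int64(9)), (np.int64(407), np.int64(417), np.int64(9)), (np.int64(409), np.int64(418), np.int64(7)), (np.int64(411), np.int64(419), np.int64(8)), (np.int64(413), np.int64(419), np.int64(9)), (np.int64(415), np.int64(420), np.int64(8)), (np.int64(419), np.int64(421), np.int64(1))]
220 [(np.int64(380), np.int64(376), np.int64(24)), (np.int64(382), np.int64(377), np.int64(25)), (np.int64(384), np.int64(377), np.int64(25)), (np.int64(386), np.int64(378), np.int64(24)), (np.int64(389), np.int64(379), np.int64(24)), (np.int64(402), np.int64(383), np.int64(24)), (np.int64(416), np.int64(388), np.int64(24)), (np.int64(418), np.int64(389), np.int64(25)), (np.int64(420), np.int64(389), np.int64(24)), (np.int64(422), np.int64(390), np.int64(24)), (np.int64(424), np.int64(391), np.int64(25)), (np.int64(432), np.int64(387), np.int64(0))]
[... 2220 characters left out ...]
4(94))]
380 [(np.int64(396), np.int64(366), np.int64(108)), (np.int64(397), np.int64(360), np.int64(101)), (np.int64(400), np.int64(346), np.int64(80)), (np.int64(391), np.int64(421), np.int64(183)), (np.int64(411), np.int64(308), np.int64(25)), (np.int64(426), np.int64(312), np.int64(24)), (np.int64(441), np.int64(316), np.int64(23)), (np.int64(428), np.int64(349), np.int64(72)), (np.int64(427), np.int64(354), np.int64(79)), (np.int64(427), np.int64(357), np.int64(84)), (np.int64(419), np.int64(374), np.int64(109)), (np.int64(420), np.int64(373), np.int64(108))]
[ -0.02551666 -52.84258962   3.35374318  -9.2330575    0.00474396  -0.00202096  -0.00021925] [-0.39874488 -0.48994282  0.58082529]
```

```bash
python3 - <<'E'
from h import *
im,d,K,E=snap('wrist');W=cloud(d,K,E);z=cv2.medianBlur(W[...,2].astype(np.float32),5)
s=read_state();y=s['tool_rot'][2]
t=np.array(s['eef_pos']);ty=np.array([np.sin(y),-np.cos(y)]);tx=np.array([np.cos(y),np.sin(y)])
q=W[...,:2]-t[:2]
m=(z>29)&(z<60);m[:270]=0
for a,b in((29,33),(33,36),(36,39),(39,42),(42,46),(46,52),(52,58)):
    k=m&(z>a)&(z<=b)
    if k.sum(): 
        Y=(q[k]@ty);X=(q[k]@tx);v,u=np.nonzero(k)
        print(a,k.sum(),'y',np.percentile(Y,[2,30,70,98]).round(1),'x',X.min().round(),X.max().round(),'uv',u.min(),u.max(),v.min(),v.max())
E
```

```text
39 21 y [-12.4 -12.3  13.3  13.3] x 1.0 5.0 uv 283 350 297 307
42 147 y [-18.4 -12.3  13.3  19.4] x -12.0 11.0 uv 263 370 288 341
46 580 y [-24.4 -14.1  14.9  25.5] x -16.0 70.0 uv 242 391 289 348
52 734 y [-25.3 -14.8  15.7  26.2] x -12.0 70.0 uv 239 394 296 354
```

The fingertips end at about z = 40 while the reported TCP is 6.6, so the real tips are about 33 mm behind the TCP. I'll open and descend gradually, watching the force.

Call:
arm_command --deltas '[{"dx": 0,"dy": 0,"dz": 0,"jaw": 1},{"dx": 0,"dy": 0,"dz": 0,"jaw": 1},{"dx": 0,"dy": 0,"dz": 0,"jaw": 1},{"dx": 0,"dy": 0,"dz": -0.01,"jaw": 1},{"dx": 0,"dy": 0,"dz": -0.02,"jaw": 1},{"dx": 0,"dy": 0,"dz": -0.02,"jaw": 1}]'

```text
invalid input at $.deltas[0]: expected keys dx, dy, dz, yaw, jaw
```

```bash
cat > tip.py <<'E'
from h import *
im,d,K,E=snap('wrist');W=cloud(d,K,E);z=cv2.medianBlur(W[...,2].astype(np.float32),5)
s=read_state();y=s['tool_rot'][2]
print(s['clock'],np.round(s['eef_pos'],1),np.round(s['tool_rot'],3),s['width'],s['force'])
t=np.array(s['eef_pos']);ty=np.array([np.sin(y),-np.cos(y)]);tx=np.array([np.cos(y),np.sin(y)])
q=W[...,:2]-t[:2];Y=q@ty;X=q@tx
m=(abs(X)<15)&(z-t[2]>10)
h=z-t[2]
for lo in range(10,60,4):
    k=m&(h>lo)&(h<=lo+4)
    if k.sum()>5: print('above tcp',lo,k.sum(),'y',np.percentile(Y[k],[2,30,70,98]).round(1),'x',X[k].min().round(),X[k].max().round())
E
python3 tip.py
```

```text
2.5 [412.2 353.9   6.3] [ 3.141 -0.     1.892] 25.782574582885225 [0.75314411 0.19017975 0.25298733]
above tcp 10 1103 y [-24.   -9.   11.1 143.5] x -15.0 10.0
above tcp 14 4486 y [-23.3  -7.1   6.9  21.3] x -15.0 15.0
above tcp 18 264 y [-23.9 -13.5  10.1  17.8] x -15.0 15.0
above tcp 34 82 y [-12.5 -12.4  13.2  13.5] x -12.0 10.0
above tcp 38 261 y [-23.  -12.9  13.4  23.2] x -12.0 11.0
above tcp 42 426 y [-24.7 -14.8  15.5  25.6] x -11.0 11.0
above tcp 46 487 y [-25.4 -14.9  15.1  26. ] x -12.0 11.0
above tcp 50 508 y [-25.3 -14.4  16.   26.3] x -11.0 11.0
above tcp 54 569 y [-25.2 -14.9  15.2  26.2] x -12.0 11.0
above tcp 58 608 y [-25.4 -14.5  15.9  26.2] x -12.0 11.0
```

Call:
arm_command --deltas '[{"dx": 0,"dy": 0,"dz": 0,"yaw": 0,"jaw": 1},{"dx": 0,"dy": 0,"dz": 0,"yaw": 0,"jaw": 1},{"dx": 0,"dy": 0,"dz": 0,"yaw": 0,"jaw": 1},{"dx": 0,"dy": 0,"dz": -0.008,"yaw": 0,"jaw": 1},{"dx": 0,"dy": 0,"dz": -0.016,"yaw": 0,"jaw": 1},{"dx": 0,"dy": 0,"dz": -0.016,"yaw": 0,"jaw": 1}]'

```text
clock: 3.1
eef_pos: [411.2, 353.2, -11.3]
tool_rot: [-3.139, 0.001, 1.892]
force: [-0.1, -0.8, 0.4]
width: 85.5
gripper_force: 0.0
```

```bash
python3 tip.py
```

```text
3.15 [411.5 353.3 -10.9] [-3.140e+00  1.000e-03  1.892e+00] 85.49765796354987 [-0.48339577 -0.12279963  0.89199063]
above tcp 10 31574 y [-135.2  -73.1   76.   137.6] x -15.0 15.0
above tcp 14 61 y [138.5 139.7 140.6 141.5] x -15.0 -10.0
above tcp 26 548 y [-23.3  -8.   11.   23.8] x -9.0 4.0
above tcp 30 1086 y [-23.2 -10.7   9.7  23. ] x -14.0 13.0
above tcp 34 7208 y [-22.9  -9.5   9.4  23. ] x -15.0 15.0
above tcp 46 287 y [-42.9 -42.4  42.9  43.3] x -11.0 11.0
above tcp 50 623 y [-48.1 -42.5  43.   49. ] x -12.0 11.0
above tcp 54 819 y [-54.1 -42.5  43.   55. ] x -12.0 11.0
above tcp 58 921 y [-55.1 -42.5  43.   55.3] x -12.0 11.0
```

Call:
arm_command --deltas '[{"dx": -0.0005,"dy": 0.002,"dz": -0.008,"yaw": 0,"jaw": 1},{"dx": -0.0005,"dy": 0.002,"dz": -0.016,"yaw": 0,"jaw": 1},{"dx": -0.0005,"dy": 0.002,"dz": -0.024,"yaw": 0,"jaw": 1},{"dx": -0.0005,"dy": 0.002,"dz": -0.024,"yaw": 0,"jaw": 1},{"dx": -0.0005,"dy": 0.002,"dz": -0.024,"yaw": 0,"jaw": 0.4},{"dx": -0.0005,"dy": 0.002,"dz": -0.024,"yaw": 0,"jaw": 0.4},{"dx": -0.0005,"dy": 0.002,"dz": -0.024,"yaw": 0,"jaw": 0.4},{"dx": -0.0005,"dy": 0.002,"dz": -0.024,"yaw": 0,"jaw": 0.4}]'

```text
clock: 3.95
eef_pos: [411.6, 355.9, -33.4]
tool_rot: [3.142, -0.0, 1.892]
force: [-0.9, -1.1, 3.9]
width: 48.9
gripper_force: 64.4
```

```bash
python3 tip.py
```

```text
4.0 [411.6 355.9 -33.4] [ 3.142 -0.     1.892] 48.915776772151155 [-1.20539763 -0.31701081  4.47682928]
above tcp 30 30859 y [-119.1  -71.4   74.5  122.2] x -15.0 15.0
above tcp 34 73 y [-120.   -42.1   29.4   48.5] x -15.0 15.0
above tcp 38 23 y [-30.1 -28.8  29.2  30.7] x 7.0 11.0
above tcp 42 179 y [-35.7 -29.   29.9  36.8] x 2.0 11.0
above tcp 46 273 y [-36.9 -29.6  30.4  37.8] x 6.0 11.0
above tcp 50 1960 y [-35.4 -11.4  12.9  36. ] x -5.0 11.0
above tcp 54 10611 y [-24.1  -9.8  10.5  24.9] x -15.0 15.0
above tcp 58 732 y [-36.7 -24.2  25.   37.4] x -12.0 11.0
```

Gripped at 48.9 mm with 64 N. Next I'll lift and carry the pad to a hover over the column.

Call:
arm_command --deltas '[{"dx": 0,"dy": 0,"dz": 0.05,"yaw": 0,"jaw": 0.4},{"dx": 0,"dy": 0,"dz": 0.1,"yaw": 0,"jaw": 0.4},{"dx": 0,"dy": 0,"dz": 0.15,"yaw": 0,"jaw": 0.4},{"dx": 0.022,"dy": -0.036,"dz": 0.172,"yaw": -2,"jaw": 0.4},{"dx": 0.045,"dy": -0.072,"dz": 0.172,"yaw": -5,"jaw": 0.4},{"dx": 0.068,"dy": -0.108,"dz": 0.172,"yaw": -8,"jaw": 0.4},{"dx": 0.091,"dy": -0.144,"dz": 0.172,"yaw": -11,"jaw": 0.4},{"dx": 0.114,"dy": -0.18,"dz": 0.172,"yaw": -14,"jaw": 0.4},{"dx": 0.137,"dy": -0.216,"dz": 0.172,"yaw": -17,"jaw": 0.4},{"dx": 0.16,"dy": -0.252,"dz": 0.172,"yaw": -19,"jaw": 0.4},{"dx": 0.183,"dy": -0.288,"dz": 0.172,"yaw": -21,"jaw": 0.4},{"dx": 0.198,"dy": -0.314,"dz": 0.172,"yaw": -22.3,"jaw": 0.4},{"dx": 0.204,"dy": -0.325,"dz": 0.172,"yaw": -22.3,"jaw": 0.4},{"dx": 0.204,"dy": -0.325,"dz": 0.172,"yaw": -22.3,"jaw": 0.4},{"dx": 0.204,"dy": -0.325,"dz": 0.172,"yaw": -22.3,"jaw": 0.4}]'

```text
clock: 5.5
eef_pos: [614.3, 32.7, 137.4]
tool_rot: [-3.139, -0.001, 1.504]
force: [-0.5, 1.2, -3.4]
width: 48.6
gripper_force: 65.5
```

```bash
python3 - <<'E'
from h import *
im,d,K,E=snap('wrist','w3.png');s=read_state();print(s['clock'],s['eef_pos'],s['tool_rot'],s['width'],s['force'],s['gripper_force'])
np.savez('w3.npz',im=im,d=d,K=K,E=E)
E
```

```text
5.55 [614.27827892  33.46909819 137.47596548] [-3.13929226e+00 -1.74427503e-03  1.50528400e+00] 49.06708405286368 [-0.28735214  0.66580821 -4.2915697 ] 65.46978257596493
```

View pics/w3.png

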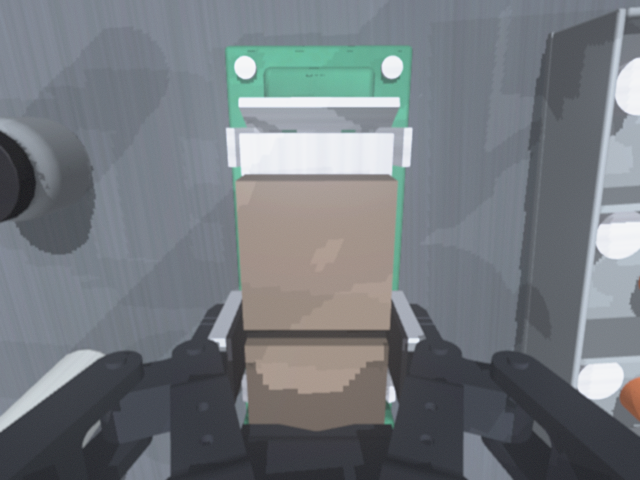

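The wrist view shows the held pad with lining at u 238–396 and its far end at v 176. The ear is visible up to v≈133. The flare's top edge is at v≈100, and the base plate's left, right and end edges are at u 228, u 411 and v 47.

```bash
python3 - <<'E'
from h import *
D=np.load('w3.npz');im,d,K,E=[D[k] for k in('im','d','K','E')]
W=cloud(d,K,E);z=cv2.medianBlur(W[...,2].astype(np.float32),5)
a=np.radians(-3.9);R=np.array([[np.cos(a),np.sin(a)],[-np.sin(a),np.cos(a)]])
q=(W[...,:2]-[615.9,30.6])@R.T   # press frame about assumed column
def rep(n,m):
    m=cv2.morphologyEx(m.astype(np.uint8),cv2.MORPH_OPEN,np.ones((3,3)))>0
    p=q[m];print(n,m.sum(),'z',np.median(z[m]).round(1),'x',np.percentile(p[:,0],[0.5,50,99.5]).round(1),'y',np.percentile(p[:,1],[.5,50,99.5]).round(1))
    return m
v,u=np.mgrid[:480,:640]
L=(z>188)&(z<202)&(v>165)&(v<325)&(u>225)&(u<410)
m=rep('lining',L)
for y0 in(10,20,30,40):
    k=m&(abs(q[...,1]-y0)<2);print(' y',y0,'x',np.percentile(q[k][:,0],[1,99]).round(1))
k=m&(abs(q[...,0])<15);b=q[k];
for x0 in(-15,0,15):
    k=m&(abs(q[...,0]-x0)<3);print(' x',x0,'ymax',np.percentile(q[k][:,1],99.5).round(1))
rep('ear',(z>168)&(z<186)&(v>120)&(v<180)&(u>235)&(u<400))
h=cv2.cvtColor(im,cv2.COLOR_RGB2HSV)
g=(h[...,0]>40)&(h[...,0]<90)&(h[...,1]>80)&(z>7)&(z<18)&(v<110)
rep('base',g)
rep('flare top',(z>133)&(z<146)&(v>90)&(v<135))
for zz in(140,130,122):rep('w%d'%zz,(abs(z-zz)<3)&(v>90)&(v<180))
print(z[90:185:6,319].round(),q[90:185:6,319,1].round(1))
print(z[145,222:250].round(),z[145,390:415].round())
E
```

```text
lining 23455 z 194.7 x [-28.3  -0.9  27.1] y [ 7.7 32.8 54.8]
 y 10 x [-28.8  23.8]
 y 20 x [-24.6  22.5]
 y 30 x [-24.6  22.4]
 y 40 x [-24.7  22.4]
 x -15 ymax 54.7
 x 0 ymax 72.1
 x 15 ymax 54.7
ear 6689 z 178.8 x [-25.9  -1.3  23.5] y [54.5 61.1 67.7]
base 5373 z 12.0 x [-64.3  -2.2  63.1] y [ 79.  110.7 120.6]
flare top 3055 z 138.4 x [-37.9  -0.7  37.4] y [66.1 76.9 80.6]
w140 2955 z 138.8 x [-39.2  -0.7  38.5] y [53.  77.  80.6]
w130 1111 z 129.9 x [-32.8   0.2  32. ] y [66.7 72.2 73.9]
w122 1533 z 122.2 x [-32.4  -0.3  31.6] y [66.5 72.1 84.4]
[122. 122. 139. 139. 134. 129. 124. 109. 179. 179. 179. 179. 178. 179.
 180. 193.] [84.7 82.1 78.9 76.6 74.3 71.8 69.2 66.  66.3 64.3 62.4 60.5 58.6 56.6
 54.6 54.7]
[  0.   0.   0.   0.   1. 138. 138. 139. 139. 139. 139. 139. 139. 139.
 139. 138. 138. 139. 178. 179. 179. 179. 179. 179. 179. 179. 179. 179.] [179. 178. 178. 135. 135. 135. 135. 136. 137. 137. 138. 138. 139. 139.
 139. 139. 139. 139. 139. 138. 138.   0.  -0.  -0.  -0.]
```

Call:
arm_command --deltas '[{"dx": 0.0005,"dy": -0.0025,"dz": 0,"yaw": 0,"jaw": 0.4},{"dx": 0.0005,"dy": -0.0025,"dz": -0.015,"yaw": 0,"jaw": 0.4},{"dx": 0.0005,"dy": -0.0025,"dz": -0.03,"yaw": 0,"jaw": 0.4},{"dx": 0.0005,"dy": -0.0025,"dz": -0.04,"yaw": 0,"jaw": 0.4},{"dx": 0.0005,"dy": -0.0025,"dz": -0.05,"yaw": 0,"jaw": 0.4},{"dx": 0.0005,"dy": -0.0025,"dz": -0.058,"yaw": 0,"jaw": 0.4},{"dx": 0.0005,"dy": -0.0025,"dz": -0.058,"yaw": 0,"jaw": 0.4},{"dx": 0.0005,"dy": -0.0025,"dz": -0.058,"yaw": 0,"jaw": 0.4}]'

```text
clock: 6.35
eef_pos: [615.8, 29.6, 79.9]
tool_rot: [-3.141, -0.001, 1.503]
force: [0.3, 3.7, -4.7]
width: 48.8
gripper_force: 65.5
```

```bash
cat > inmag.py <<'E'
from h import *
im,d,K,E=snap('wrist');s=read_state();print(s['clock'],np.round(s['eef_pos'],1),s['width'],np.round(s['force'],1),s['gripper_force'])
W=cloud(d,K,E);z=cv2.medianBlur(W[...,2].astype(np.float32),5)
a=np.radians(-3.9);R=np.array([[np.cos(a),np.sin(a)],[-np.sin(a),np.cos(a)]])
q=(W[...,:2]-[615.5,30.8])@R.T
for y0 in(72,64,61,58,50,40,30,20,12):
    k=(abs(q[...,1]-y0)<1)&(abs(q[...,0])<33)&(z>60)
    zc=z[k&(abs(q[...,0])<15)]
    if len(zc)<5: continue
    zm=np.median(zc); kk=k&(abs(z-zm)<3)
    print('y',y0,'z',zm.round(1),'x',np.percentile(q[kk][:,0],[1,99]).round(1))
E
python3 inmag.py
```

```text
6.4 [615.9  29.6  80.1] 48.85272441573712 [-0.2  3.9 -4.9] 65.482207685709
y 72 z 129.5 x [-32.2  32.4]
y 64 z 120.7 x [-27.2  27.5]
y 61 z 121.0 x [-27.1  27.8]
y 58 z 121.0 x [-27.2  27.3]
y 50 z 137.1 x [-22.7  24.4]
y 40 z 137.0 x [-22.6  24.6]
y 30 z 137.2 x [-22.5  24.4]
y 20 z 137.2 x [-22.8  24.3]
y 12 z 137.2 x [-22.7  24.4]
```

Call:
arm_command --deltas '[{"dx": -0.0005,"dy": 0.0007,"dz": -0.003,"yaw": 0,"jaw": 0.4},{"dx": -0.0005,"dy": 0.0007,"dz": -0.007,"yaw": 0,"jaw": 0.4},{"dx": -0.0005,"dy": 0.0007,"dz": -0.011,"yaw": 0,"jaw": 0.4},{"dx": -0.0005,"dy": 0.0007,"dz": -0.015,"yaw": 0,"jaw": 0.4},{"dx": -0.0005,"dy": 0.0007,"dz": -0.019,"yaw": 0,"jaw": 0.4},{"dx": -0.0005,"dy": 0.0007,"dz": -0.023,"yaw": 0,"jaw": 0.4},{"dx": -0.0005,"dy": 0.0007,"dz": -0.027,"yaw": 0,"jaw": 0.4},{"dx": -0.0005,"dy": 0.0007,"dz": -0.03,"yaw": 0,"jaw": 0.4},{"dx": -0.0005,"dy": 0.0007,"dz": -0.03,"yaw": 0,"jaw": 0.4},{"dx": -0.0005,"dy": 0.0007,"dz": -0.03,"yaw": 0,"jaw": 0.4}]'

```text
clock: 7.4
eef_pos: [616.4, 29.6, 51.6]
tool_rot: [3.14, -0.001, 1.503]
force: [-1.9, 3.3, 7.4]
width: 48.8
gripper_force: 66.9
```

```bash
python3 inmag.py
```

```text
7.45 [616.4  29.6  51.7] 48.97219706792909 [-1.9  2.8  8.2] 66.94835387170315
y 72 z 129.6 x [-32.2  32.2]
y 64 z 103.8 x [-26.5  26.7]
y 61 z 99.2 x [-26.4  26.8]
y 58 z 93.0 x [-26.4  26.5]
y 50 z 109.0 x [-22.   24.8]
y 40 z 109.0 x [-22.1  25. ]
y 30 z 109.0 x [-22.2  24.9]
y 20 z 109.0 x [-22.2  24.8]
y 12 z 109.0 x [-22.2  24.9]
```

Call:
arm_command --deltas '[{"dx": 0,"dy": 0,"dz": -0.002,"yaw": 0,"jaw": 0.4},{"dx": 0,"dy": 0,"dz": -0.002,"yaw": 0,"jaw": 0.4},{"dx": 0,"dy": 0,"dz": -0.002,"yaw": 0,"jaw": 0.9},{"dx": 0,"dy": 0,"dz": -0.002,"yaw": 0,"jaw": 0.9},{"dx": 0,"dy": 0,"dz": -0.002,"yaw": 0,"jaw": 0.9},{"dx": 0,"dy": 0,"dz": 0.03,"yaw": 0,"jaw": 0.9},{"dx": 0,"dy": 0,"dz": 0.08,"yaw": 0,"jaw": 0.9},{"dx": 0,"dy": 0,"dz": 0.13,"yaw": 0,"jaw": 0.9},{"dx": 0,"dy": 0,"dz": 0.13,"yaw": 0,"jaw": 0.9}]'

```text
clock: 8.35
eef_pos: [620.9, 27.7, 187.3]
tool_rot: [3.128, -0.001, 1.502]
force: [0.5, 0.6, -0.4]
width: 77.1
gripper_force: 0.0
```

```bash
cat > topmag.py <<'E'
from h import *
im,d,K,E=snap('top');W=cloud(d,K,E);z=cv2.medianBlur(W[...,2].astype(np.float32),3)
a=np.radians(-3.9);R=np.array([[np.cos(a),np.sin(a)],[-np.sin(a),np.cos(a)]])
q=(W[...,:2]-[615.5,30.8])@R.T
for y0 in range(-60,61,10):
    k=(abs(q[...,1]-y0)<3)&(abs(q[...,0])<15)
    if k.sum():print(y0,np.median(z[k]).round(1),end=' | ')
E
python3 inmag.py;python3 topmag.py
```

```text
8.4 [618.6  28.2 183.9] 76.81195343638201 [0.1 0.3 0. ] 0.0
y 72 z 129.8 x [-32.3  31.9]
y 64 z 103.6 x [-26.5  10.7]
y 61 z 98.6 x [-26.5  26.5]
y 58 z 95.3 x [-24.6  26. ]
y 50 z 111.1 x [-22.  24.]
y 40 z 111.2 x [-22.7  24.5]
y 30 z 111.1 x [-22.5  25. ]
y 20 z 111.1 x [-21.9  25. ]
y 12 z 111.3 x [-22.2  24.7]
-60 97.3 | -50 562.3 | -40 428.2 | -30 610.3 | -20 608.3 | -10 608.5 | 0 609.7 | 10 615.7 | 20 616.9 | 30 623.4 | 40 627.5 |
```

Pad 1 is latched, with its lining top flat at 111 mm. Now to the second pad.

Call:
arm_command --deltas '[{"dx": -0.052,"dy": -0.395,"dz": 0.0,"yaw": 9.3,"jaw": 1},{"dx": -0.052,"dy": -0.395,"dz": 0.0,"yaw": 9.3,"jaw": 1},{"dx": -0.052,"dy": -0.395,"dz": 0.0,"yaw": 9.3,"jaw": 1},{"dx": -0.052,"dy": -0.395,"dz": 0.0,"yaw": 9.3,"jaw": 1},{"dx": -0.052,"dy": -0.395,"dz": 0.0,"yaw": 9.3,"jaw": 1},{"dx": -0.052,"dy": -0.395,"dz": 0.0,"yaw": 9.3,"jaw": 1},{"dx": -0.052,"dy": -0.395,"dz": 0.0,"yaw": 9.3,"jaw": 1},{"dx": -0.052,"dy": -0.395,"dz": 0.0,"yaw": 9.3,"jaw": 1},{"dx": -0.052,"dy": -0.395,"dz": 0.0,"yaw": 9.3,"jaw": 1},{"dx": -0.052,"dy": -0.395,"dz": 0.0,"yaw": 9.3,"jaw": 1},{"dx": -0.052,"dy": -0.395,"dz": 0.0,"yaw": 9.3,"jaw": 1}]'

```text
clock: 9.55
eef_pos: [563.5, -363.9, 178.4]
tool_rot: [-3.14, -0.003, 1.666]
force: [-0.2, -0.1, -0.0]
width: 85.4
gripper_force: 0.0
```

```bash
python3 - <<'E'
from h import *
s=read_state();print(s['clock'],s['eef_pos'],s['tool_rot'])
im,d,K,E=snap('wrist')
pads(im,d,K,E,dict(padR=(230,400,100,290)),zt=4)
s=read_state();print(s['clock'],s['eef_pos'],s['tool_rot'])
E
python3 topmag.py
```

```text
9.55 [ 563.52559597 -363.86956333  178.40709097] [-3.14000564e+00 -3.02512863e-03  1.66634531e+00]
padR [ 565.8 -365.2] [ 50.3 129.8] mean [ 565.2 -359. ] long deg 95.5 z 24.0 px 318 199
9.6 [ 563.98572312 -363.49362906  178.8038007 ] [-3.14049536e+00 -2.59852805e-03  1.66739795e+00]
-60 97.9 | -50 112.0 | -40 111.4 | -30 111.5 | -20 111.2 | -10 111.7 | 0 108.8 | 10 112.0 | 20 111.5 | 30 111.8 | 40 111.1 | 50 109.4 | 60 97.7 |
```

Call:
arm_command --deltas '[{"dx": 0.002,"dy": -0.0017,"dz": -0.05,"yaw": 0,"jaw": 1},{"dx": 0.002,"dy": -0.0017,"dz": -0.1,"yaw": 0,"jaw": 1},{"dx": 0.002,"dy": -0.0017,"dz": -0.14,"yaw": 0,"jaw": 1},{"dx": 0.002,"dy": -0.0017,"dz": -0.175,"yaw": 0,"jaw": 1},{"dx": 0.002,"dy": -0.0017,"dz": -0.195,"yaw": 0,"jaw": 1},{"dx": 0.002,"dy": -0.0017,"dz": -0.206,"yaw": 0,"jaw": 1},{"dx": 0.002,"dy": -0.0017,"dz": -0.212,"yaw": 0,"jaw": 1},{"dx": 0.002,"dy": -0.0017,"dz": -0.212,"yaw": 0,"jaw": 1},{"dx": 0.002,"dy": -0.0017,"dz": -0.212,"yaw": 0,"jaw": 0.4},{"dx": 0.002,"dy": -0.0017,"dz": -0.212,"yaw": 0,"jaw": 0.4},{"dx": 0.002,"dy": -0.0017,"dz": -0.212,"yaw": 0,"jaw": 0.4},{"dx": 0.002,"dy": -0.0017,"dz": -0.212,"yaw": 0,"jaw": 0.4}]'

```text
clock: 10.85
eef_pos: [566.5, -368.3, -30.3]
tool_rot: [3.14, 0.001, 1.665]
force: [-0.9, 0.6, 6.2]
width: 48.4
gripper_force: 65.7
```

Call:
arm_command --deltas '[{"dx": 0,"dy": 0,"dz": 0.05,"yaw": 0,"jaw": 0.4},{"dx": 0,"dy": 0,"dz": 0.1,"yaw": 0,"jaw": 0.4},{"dx": 0,"dy": 0,"dz": 0.15,"yaw": 0,"jaw": 0.4},{"dx": 0,"dy": 0.015,"dz": 0.195,"yaw": 0,"jaw": 0.4},{"dx": 0.005,"dy": 0.055,"dz": 0.2,"yaw": -1,"jaw": 0.4},{"dx": 0.01,"dy": 0.1,"dz": 0.2,"yaw": -2,"jaw": 0.4},{"dx": 0.016,"dy": 0.145,"dz": 0.2,"yaw": -3,"jaw": 0.4},{"dx": 0.022,"dy": 0.19,"dz": 0.2,"yaw": -4,"jaw": 0.4},{"dx": 0.028,"dy": 0.235,"dz": 0.2,"yaw": -5,"jaw": 0.4},{"dx": 0.034,"dy": 0.28,"dz": 0.2,"yaw": -6,"jaw": 0.4},{"dx": 0.04,"dy": 0.325,"dz": 0.2,"yaw": -7,"jaw": 0.4},{"dx": 0.046,"dy": 0.365,"dz": 0.19,"yaw": -8.5,"jaw": 0.4},{"dx": 0.0497,"dy": 0.39,"dz": 0.175,"yaw": -9.4,"jaw": 0.4},{"dx": 0.0497,"dy": 0.3965,"dz": 0.17,"yaw": -9.4,"jaw": 0.4},{"dx": 0.0497,"dy": 0.3965,"dz": 0.17,"yaw": -9.4,"jaw": 0.4},{"dx": 0.0497,"dy": 0.3965,"dz": 0.17,"yaw": -9.4,"jaw": 0.4}]'

```text
clock: 12.45
eef_pos: [615.0, 26.7, 138.1]
tool_rot: [-3.141, 0.002, 1.499]
force: [0.3, -0.5, -4.8]
width: 48.6
gripper_force: 66.0
```

```bash
cat > hover.py <<'E'
from h import *
im,d,K,E=snap('wrist','w_h.png');s=read_state();print(s['clock'],np.round(s['eef_pos'],1),np.round(s['tool_rot'],3),s['width'],np.round(s['force'],1),s['gripper_force'])
W=cloud(d,K,E);z=cv2.medianBlur(W[...,2].astype(np.float32),5)
a=np.radians(-3.9);R=np.array([[np.cos(a),np.sin(a)],[-np.sin(a),np.cos(a)]])
q=(W[...,:2]-[615.9,30.6])@R.T
v,u=np.mgrid[:480,:640]
C=(u>225)&(u<415)&(v<330)
zl=np.median(z[230:260,300:340]);print('lining top',zl)
def rep(n,m):
    m=cv2.morphologyEx(m.astype(np.uint8),cv2.MORPH_OPEN,np.ones((3,3)))>0
    p=q[m];print(n,m.sum(),'z',np.median(z[m]).round(1),'x',np.percentile(p[:,0],[0.5,50,99.5]).round(1),'y',np.percentile(p[:,1],[.5,50,99.5]).round(1))
rep('lining',C&(abs(z-zl)<5))
for y0 in(20,30,40,50):
    k=C&(abs(z-zl)<5)&(abs(q[...,1]-y0)<2);print(' y',y0,'x',np.percentile(q[k][:,0],[1,99]).round(1))
rep('ear',C&(abs(z-zl+16)<5))
rep('flare',(abs(z-139)<4)&(v>60)&(v<180));rep('w122',(abs(z-122)<3)&(v>60)&(v<180))
h=cv2.cvtColor(im,cv2.COLOR_RGB2HSV)
rep('base',(h[...,0]>40)&(h[...,0]<90)&(h[...,1]>80)&(z>7)&(z<18)&(v<130))
E
python3 hover.py
```

```text
12.5 [615.3  26.1 138.6] [3.141e+00 2.000e-03 1.498e+00] 48.69889498829269 [-0.1 -0.7 -4.3] 65.98818205296993
lining top 192.43875
lining 24600 z 192.4 x [-27.1   0.2  27.9] y [-3.8 27.3 51.6]
 y 20 x [-23.6  23.4]
 y 30 x [-23.5  23.5]
 y 40 x [-23.5  23.5]
 y 50 x [-23.4  23.4]
ear 6297 z 176.4 x [-25.   -0.   24.8] y [51.1 57.9 64.5]
flare 3748 z 138.6 x [-39.1  -0.1  38.5] y [53.1 76.2 80.7]
w122 3291 z 122.1 x [-28.9  -0.5  28.5] y [64.4 84.9 90.8]
base 4951 z 12.0 x [-64.4   0.3  63.1] y [ 66.8 111.5 120.6]
```

Call:
arm_command --deltas '[{"dx": 0,"dy": 0.001,"dz": -0.012,"yaw": 0,"jaw": 0.4},{"dx": 0,"dy": 0.001,"dz": -0.025,"yaw": 0,"jaw": 0.4},{"dx": 0,"dy": 0.001,"dz": -0.035,"yaw": 0,"jaw": 0.4},{"dx": 0,"dy": 0.001,"dz": -0.045,"yaw": 0,"jaw": 0.4},{"dx": 0,"dy": 0.001,"dz": -0.054,"yaw": 0,"jaw": 0.4},{"dx": 0,"dy": 0.001,"dz": -0.054,"yaw": 0,"jaw": 0.4},{"dx": 0,"dy": 0.001,"dz": -0.054,"yaw": 0,"jaw": 0.4}]'

```text
clock: 13.2
eef_pos: [615.3, 29.8, 83.8]
tool_rot: [-3.141, 0.0, 1.501]
force: [-0.5, -0.2, -4.5]
width: 48.9
gripper_force: 66.1
```

```bash
python3 inmag.py
```

```text
13.25 [615.6  29.8  84.3] 48.68415065990824 [ 0.1 -0.8 -4.3] 66.05836518108845
y 72 z 129.5 x [-32.3  32.4]
y 64 z 122.3 x [-28.   28.2]
y 61 z 122.2 x [-27.9  28.2]
y 58 z 122.2 x [-27.9  28.1]
y 50 z 138.2 x [-23.1  24. ]
y 40 z 138.1 x [-23.2  24. ]
y 30 z 138.2 x [-22.9  23.8]
y 20 z 138.1 x [-23.1  24. ]
y 12 z 138.2 x [-23.   23.8]
```

Call:
arm_command --deltas '[{"dx": 0,"dy": 0,"dz": -0.004,"yaw": 0,"jaw": 0.4},{"dx": 0,"dy": 0,"dz": -0.008,"yaw": 0,"jaw": 0.4},{"dx": 0,"dy": 0,"dz": -0.012,"yaw": 0,"jaw": 0.4},{"dx": 0,"dy": 0,"dz": -0.016,"yaw": 0,"jaw": 0.4},{"dx": 0,"dy": 0,"dz": -0.02,"yaw": 0,"jaw": 0.4},{"dx": 0,"dy": 0,"dz": -0.024,"yaw": 0,"jaw": 0.4},{"dx": 0,"dy": 0,"dz": -0.028,"yaw": 0,"jaw": 0.4},{"dx": 0,"dy": 0,"dz": -0.0315,"yaw": 0,"jaw": 0.4},{"dx": 0,"dy": 0,"dz": -0.0315,"yaw": 0,"jaw": 0.4},{"dx": 0,"dy": 0,"dz": -0.0315,"yaw": 0,"jaw": 0.4}]'

```text
clock: 14.25
eef_pos: [616.2, 29.8, 54.6]
tool_rot: [3.139, -0.001, 1.501]
force: [-3.3, -0.4, 9.9]
width: 48.4
gripper_force: 67.7
```

```bash
python3 inmag.py
```

```text
14.3 [616.2  29.8  54.6] 48.332211753293606 [-2.4 -0.5  9.4] 67.67264619469643
y 72 z 129.7 x [-32.2  32.3]
y 64 z 103.6 x [-26.5  26.8]
y 61 z 99.0 x [-26.6  26.8]
y 58 z 93.1 x [-26.3  26.6]
y 50 z 109.0 x [-22.4  24.8]
y 40 z 108.9 x [-22.5  24.8]
y 30 z 109.0 x [-22.3  24.6]
y 20 z 109.0 x [-22.2  24.6]
y 12 z 109.0 x [-22.4  24.6]
```

Same state as the first pad. I'll press 2 mm more, release and rise.

Call:
arm_command --deltas '[{"dx": 0,"dy": 0,"dz": -0.002,"yaw": 0,"jaw": 0.4},{"dx": 0,"dy": 0,"dz": -0.002,"yaw": 0,"jaw": 0.4},{"dx": 0,"dy": 0,"dz": -0.002,"yaw": 0,"jaw": 0.9},{"dx": 0,"dy": 0,"dz": -0.002,"yaw": 0,"jaw": 0.9},{"dx": 0,"dy": 0,"dz": -0.002,"yaw": 0,"jaw": 0.9},{"dx": 0,"dy": 0,"dz": 0.03,"yaw": 0,"jaw": 0.9},{"dx": 0,"dy": 0,"dz": 0.08,"yaw": 0,"jaw": 0.9},{"dx": 0,"dy": 0,"dz": 0.13,"yaw": 0,"jaw": 0.9},{"dx": 0,"dy": -0.05,"dz": 0.15,"yaw": 0,"jaw": 0.9},{"dx": 0,"dy": -0.1,"dz": 0.15,"yaw": 0,"jaw": 0.9},{"dx": 0,"dy": -0.15,"dz": 0.15,"yaw": 0,"jaw": 0.9},{"dx": 0,"dy": -0.19,"dz": 0.15,"yaw": 0,"jaw": 0.9},{"dx": 0,"dy": -0.19,"dz": 0.15,"yaw": 0,"jaw": 0.9},{"dx": 0,"dy": -0.19,"dz": 0.15,"yaw": 0,"jaw": 0.9}]'

```text
clock: 15.7
eef_pos: [615.0, -161.6, 202.5]
tool_rot: [-3.142, -0.0, 1.498]
force: [-0.8, 1.1, -1.1]
width: 77.0
gripper_force: 0.0
```

```bash
python3 inmag.py; python3 topmag.py
```

```text
15.75 [ 615.4 -159.3  202.3] 76.86803586892417 [0.  0.8 0.8] 0.0
-60 98.4 | -50 111.0 | -40 111.7 | -30 111.9 | -20 112.6 | -10 111.7 | 0 107.3 | 10 111.4 | 20 111.1 | 30 111.8 | 40 111.7 | 50 110.6 | 60 98.8 |
```

Both pads are latched at both ends. Next I'll go over the crank handle.

Call:
arm_command --deltas '[{"dx": 0.0425,"dy": -0.003,"dz": 0,"yaw": 0,"jaw": 0.9},{"dx": 0.0425,"dy": -0.003,"dz": -0.03,"yaw": 0,"jaw": 0.9},{"dx": 0.0425,"dy": -0.003,"dz": -0.05,"yaw": 0,"jaw": 0.9},{"dx": 0.0425,"dy": -0.003,"dz": -0.05,"yaw": 0,"jaw": 0.9},{"dx": 0.0425,"dy": -0.003,"dz": -0.05,"yaw": 0,"jaw": 0.9}]'

```text
clock: 16.3
eef_pos: [658.1, -161.4, 152.7]
tool_rot: [-3.141, -0.001, 1.503]
force: [-0.4, 0.2, 0.2]
width: 76.7
gripper_force: 0.0
```

```bash
python3 - <<'E'
from h import *
im,d,K,E=snap('wrist','w5.png');s=read_state();print(s['clock'],np.round(s['eef_pos'],1),np.round(s['tool_rot'],3))
W=cloud(d,K,E);z=cv2.medianBlur(W[...,2].astype(np.float32),5)
def r(n,m,box):
    M=np.zeros((480,640),np.uint8);u0,u1,v0,v1=box;M[v0:v1,u0:u1]=m[v0:v1,u0:u1]
    k,l,st,_=cv2.connectedComponentsWithStats(M)
    for i in range(1,k):
        if st[i,4]>150:
            c,R=cv2.minEnclosingCircle(W[l==i][:,:2].astype(np.float32));print(n,np.round(c,1),round(R,1),st[i],np.median(z[l==i]).round(1))
r('top',abs(z-158)<5,(150,500,200,480)); r('wheel',abs(z-102)<4,(0,640,0,480))
E
```

```text
16.35 [ 658.7 -162.2  153.7] [ 3.14  -0.     1.503]
top [ 653.2 -141.6] 51.4 [ 289  250   55   53 2269] 157.8
wheel [625.7 -75.8] 41.0 [168  30  91  39 220] 102.0
wheel [ 582.4 -177.8] 118.6 [   96   111   254   243 39069] 102.2
```

View pics/w5.png

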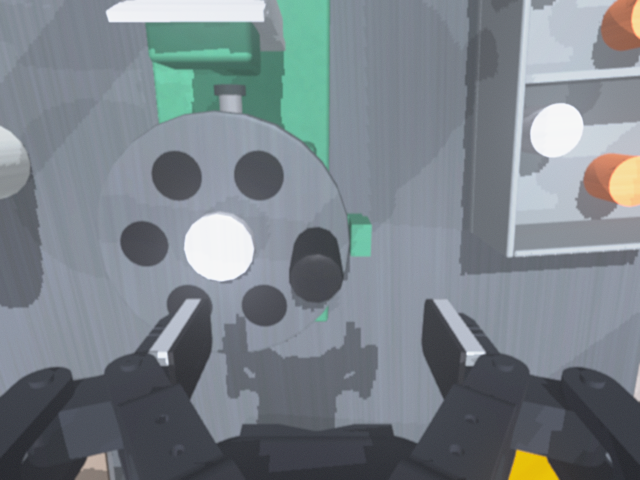

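The view shows the handle top at (316,278), centred between the fingers at u 196–435, with the hub at (219,246). I'll descend and grip.

Call:
arm_command --deltas '[{"dx": -0.001,"dy": 0,"dz": -0.03,"yaw": 0,"jaw": 0.9},{"dx": -0.001,"dy": 0,"dz": -0.05,"yaw": 0,"jaw": 0.9},{"dx": -0.001,"dy": 0,"dz": -0.06,"yaw": 0,"jaw": 0.9},{"dx": -0.001,"dy": 0,"dz": -0.06,"yaw": 0,"jaw": 0.9},{"dx": -0.001,"dy": 0,"dz": -0.06,"yaw": 0,"jaw": 0.5},{"dx": -0.001,"dy": 0,"dz": -0.06,"yaw": 0,"jaw": 0.2},{"dx": -0.001,"dy": 0,"dz": -0.06,"yaw": 0,"jaw": 0.2},{"dx": -0.001,"dy": 0,"dz": -0.06,"yaw": 0,"jaw": 0.2},{"dx": -0.001,"dy": 0,"dz": -0.06,"yaw": 0,"jaw": 0.2}]'

```text
clock: 17.25
eef_pos: [657.7, -163.3, 93.8]
tool_rot: [3.139, 0.0, 1.501]
force: [0.4, 1.2, 5.2]
width: 24.5
gripper_force: 58.7
```

```bash
python3 - <<'E'
from h import *
s=read_state();print(s['eef_pos'],s['force'],s['width'],s['gripper_force'])
for t in range(9,181,9):
    a=np.radians(-3.9-t);b=np.radians(-3.9);print(t,(.0545*np.array([np.cos(a)-np.cos(b),np.sin(a)-np.sin(b)])).round(4))
E
```

```text
[ 657.74656316 -163.33554903   93.84432101] [0.35290773 1.19945368 5.17037824] 24.492150737297006 58.68993401527405
9 [-0.0012 -0.0085]
18 [-0.0038 -0.0166]
27 [-0.0076 -0.0243]
36 [-0.0126 -0.0313]
45 [-0.0185 -0.0374]
54 [-0.0254 -0.0425]
63 [-0.033  -0.0464]
72 [-0.0411 -0.0492]
81 [-0.0495 -0.0506]
90 [-0.0581 -0.0507]
99 [-0.0665 -0.0494]
108 [-0.0747 -0.0469]
117 [-0.0824 -0.0431]
126 [-0.0893 -0.0381]
135 [-0.0954 -0.0321]
144 [-0.1005 -0.0253]
153 [-0.1045 -0.0177]
162 [-0.1072 -0.0096]
171 [-0.1087 -0.0011]
180 [-0.1087  0.0074]
```

Handle gripped (24.5 mm, 59 N). First I'll turn 90° in small steps and check the forces.

Call:
arm_command --deltas '[{"dx": -0.0012,"dy": -0.0085,"dz": 0,"yaw": 0,"jaw": 0.2},{"dx": -0.0038,"dy": -0.0166,"dz": 0,"yaw": 0,"jaw": 0.2},{"dx": -0.0076,"dy": -0.0243,"dz": 0,"yaw": 0,"jaw": 0.2},{"dx": -0.0126,"dy": -0.0313,"dz": 0,"yaw": 0,"jaw": 0.2},{"dx": -0.0185,"dy": -0.0374,"dz": 0,"yaw": 0,"jaw": 0.2},{"dx": -0.0254,"dy": -0.0425,"dz": 0,"yaw": 0,"jaw": 0.2},{"dx": -0.033,"dy": -0.0464,"dz": 0,"yaw": 0,"jaw": 0.2},{"dx": -0.0411,"dy": -0.0492,"dz": 0,"yaw": 0,"jaw": 0.2},{"dx": -0.0495,"dy": -0.0506,"dz": 0,"yaw": 0,"jaw": 0.2},{"dx": -0.0581,"dy": -0.0507,"dz": 0,"yaw": 0,"jaw": 0.2}]'

```text
clock: 18.25
eef_pos: [600.6, -214.8, 93.8]
tool_rot: [3.137, 0.001, 1.501]
force: [3.4, 0.7, 5.6]
width: 24.4
gripper_force: 58.9
```

Call:
arm_command --deltas '[{"dx": -0.0084,"dy": 0.0013,"dz": 0,"yaw": 0,"jaw": 0.2},{"dx": -0.0166,"dy": 0.0038,"dz": 0,"yaw": 0,"jaw": 0.2},{"dx": -0.0243,"dy": 0.0076,"dz": 0,"yaw": 0,"jaw": 0.2},{"dx": -0.0312,"dy": 0.0126,"dz": 0,"yaw": 0,"jaw": 0.2},{"dx": -0.0373,"dy": 0.0186,"dz": 0,"yaw": 0,"jaw": 0.2},{"dx": -0.0424,"dy": 0.0254,"dz": 0,"yaw": 0,"jaw": 0.2},{"dx": -0.0464,"dy": 0.033,"dz": 0,"yaw": 0,"jaw": 0.2},{"dx": -0.0491,"dy": 0.0411,"dz": 0,"yaw": 0,"jaw": 0.2},{"dx": -0.0506,"dy": 0.0496,"dz": 0,"yaw": 0,"jaw": 0.2},{"dx": -0.0506,"dy": 0.0581,"dz": 0,"yaw": 0,"jaw": 0.2},{"dx": -0.0494,"dy": 0.0666,"dz": 0,"yaw": 0,"jaw": 0.2},{"dx": -0.0468,"dy": 0.0747,"dz": 0,"yaw": 0,"jaw": 0.2},{"dx": -0.043,"dy": 0.0824,"dz": 0,"yaw": 0,"jaw": 0.2},{"dx": -0.038,"dy": 0.0894,"dz": 0,"yaw": 0,"jaw": 0.2},{"dx": -0.0321,"dy": 0.0955,"dz": 0,"yaw": 0,"jaw": 0.2},{"dx": -0.0252,"dy": 0.1006,"dz": 0,"yaw": 0,"jaw": 0.2},{"dx": -0.0176,"dy": 0.1045,"dz": 0,"yaw": 0,"jaw": 0.2},{"dx": -0.0095,"dy": 0.1073,"dz": 0,"yaw": 0,"jaw": 0.2},{"dx": -0.0011,"dy": 0.1087,"dz": 0,"yaw": 0,"jaw": 0.2},{"dx": 0.0075,"dy": 0.1088,"dz": 0,"yaw": 0,"jaw": 0.2}]'

```text
clock: 20.25
eef_pos: [604.9, -104.8, 93.8]
tool_rot: [-3.139, -0.001, 1.501]
force: [-3.9, 1.1, 11.8]
width: 24.1
gripper_force: 59.6
```

Call:
arm_command --deltas '[{"dx": 0.0084,"dy": -0.0013,"dz": 0,"yaw": 0,"jaw": 0.2},{"dx": 0.0166,"dy": -0.0038,"dz": 0,"yaw": 0,"jaw": 0.2},{"dx": 0.0243,"dy": -0.0076,"dz": 0,"yaw": 0,"jaw": 0.2},{"dx": 0.0312,"dy": -0.0126,"dz": 0,"yaw": 0,"jaw": 0.2},{"dx": 0.0373,"dy": -0.0186,"dz": 0,"yaw": 0,"jaw": 0.2},{"dx": 0.0424,"dy": -0.0254,"dz": 0,"yaw": 0,"jaw": 0.2},{"dx": 0.0464,"dy": -0.033,"dz": 0,"yaw": 0,"jaw": 0.2},{"dx": 0.0491,"dy": -0.0411,"dz": 0,"yaw": 0,"jaw": 0.2},{"dx": 0.0506,"dy": -0.0496,"dz": 0,"yaw": 0,"jaw": 0.2},{"dx": 0.0506,"dy": -0.0581,"dz": 0,"yaw": 0,"jaw": 0.2},{"dx": 0.0506,"dy": -0.0581,"dz": 0,"yaw": 0,"jaw": 0.2},{"dx": 0.0506,"dy": -0.0581,"dz": 0,"yaw": 0,"jaw": 0.2}]'

```text
clock: 21.45
eef_pos: [657.7, -165.1, 93.9]
tool_rot: [3.139, 0.002, 1.5]
force: [1.7, -1.4, 7.2]
width: 24.6
gripper_force: 59.0
```

Call:
arm_command --deltas '[{"dx": 0,"dy": 0,"dz": 0,"yaw": 0,"jaw": 0.9},{"dx": 0,"dy": 0,"dz": 0,"yaw": 0,"jaw": 0.9},{"dx": 0,"dy": 0,"dz": 0,"yaw": 0,"jaw": 0.9},{"dx": 0,"dy": 0,"dz": 0,"yaw": 0,"jaw": 0.9},{"dx": 0,"dy": 0,"dz": 0.04,"yaw": 0,"jaw": 0.9},{"dx": 0,"dy": 0,"dz": 0.09,"yaw": 0,"jaw": 0.9},{"dx": 0,"dy": 0,"dz": 0.14,"yaw": 0,"jaw": 0.9},{"dx": 0,"dy": -0.05,"dz": 0.15,"yaw": 0,"jaw": 0.9},{"dx": 0,"dy": -0.1,"dz": 0.15,"yaw": 0,"jaw": 0.9},{"dx": 0,"dy": -0.15,"dz": 0.15,"yaw": 0,"jaw": 0.9},{"dx": 0,"dy": -0.19,"dz": 0.15,"yaw": 0,"jaw": 0.9},{"dx": 0,"dy": -0.22,"dz": 0.15,"yaw": 0,"jaw": 0.9},{"dx": 0,"dy": -0.22,"dz": 0.15,"yaw": 0,"jaw": 0.9},{"dx": 0,"dy": -0.22,"dz": 0.15,"yaw": 0,"jaw": 0.9}]'

```text
clock: 22.85
eef_pos: [656.1, -383.6, 241.8]
tool_rot: [-3.14, -0.001, 1.499]
force: [0.8, 1.2, -0.5]
width: 76.8
gripper_force: 0.0
```

```bash
python3 topmag.py; python3 - <<'E'
from h import *
im,d,K,E=snap('top','t9.png');s=read_state();print(s['clock'],np.round(s['eef_pos'],1),np.round(s['qd'],3))
W=cloud(d,K,E);z=W[...,2];v,u=np.mgrid[:480,:640]
m=(abs(z-158)<8)&(v>165)&(v<200)&(u>380)&(u<415)
p=W[m];c,r=cv2.minEnclosingCircle(p[:,:2].astype(np.float32));print('crank',c,r,np.degrees(np.arctan2(c[1]+159.1,c[0]-603)))
E
```

```text
-60 98.4 | -50 110.8 | -40 111.8 | -30 112.4 | -20 111.1 | -10 111.8 | 0 108.3 | 10 112.4 | 20 112.0 | 30 111.6 | 40 111.4 | 50 111.6 | 60 99.5 | 22.95 [ 657.4 -381.2  242.3] [-0.015 -0.009 -0.003  0.002  0.005 -0.002 -0.001]
crank (657.5549926757812, -164.29881286621094) 13.226364135742188 -5.443557738024877
```

View pics/t9.png

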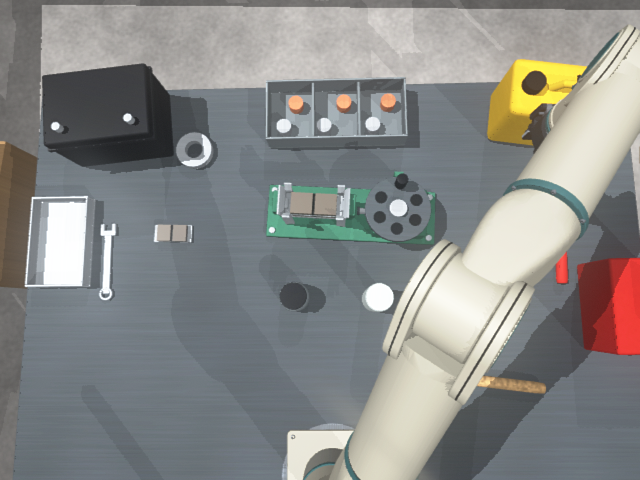

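The view shows the pad in the magazine at (314,204). The handle at (401,181) is back beside the index mark, and the other objects in view haven't moved. I'll back off from the yellow canister to be sure the arm is clear, then hand in.

Call:
arm_command --deltas '[{"dx": -0.03,"dy": 0.03,"dz": 0,"yaw": 0,"jaw": 0.9},{"dx": -0.06,"dy": 0.05,"dz": 0,"yaw": 0,"jaw": 0.9},{"dx": -0.06,"dy": 0.05,"dz": 0,"yaw": 0,"jaw": 0.9},{"dx": -0.06,"dy": 0.05,"dz": 0,"yaw": 0,"jaw": 0.9}]'

```text
clock: 23.35
eef_pos: [597.5, -330.9, 243.6]
tool_rot: [3.14, -0.001, 1.504]
force: [0.5, -1.0, 0.4]
width: 76.6
gripper_force: 0.0
```

```bash
python3 -c "
from cell import *
s=read_state();print(s['clock'],s['force'],s['eef_pos']);print(finish_job())"
```

```text
23.35 [ 0.46455163 -1.00707958  0.41272294] [ 597.54380915 -330.91592005  243.57670247]
the job is handed in; nothing more can be done
None
```

Job handed in at 23.4 s, with no verdict returned: both new pads measured latched at both ends, the flywheel stands about 1.5° past one full turn, the gripper is open and clear, and the worn pad was hidden by the arm in the last picture.

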